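Fit the test gauge to the laundry water header's quick coupler

ROBOT

A 7-joint arm with a two-finger parallel gripper is mounted at the origin on the work surface. World frame = base frame: x ahead of the robot, y to its left, z up, the work surface at z = 0. Lengths are in mm, angles in rad, forces in N, time in s.
With the tool pointing down it reaches from about 400 to 850 mm from the base axis. Payload 4.4 kg.
Tool frame: the origin (TCP) lies on the mounting face of the last link; the fingertips stand 199 mm ahead of it and the grasp point (between the pads) lies 180 mm ahead of it; z points along the fingers, y is the line along which they close (so a half turn about z gives the same grasp; the last joint's range is limited). The gripper opens to 94 mm and grips with 3 to 60 N. Pads are 16 mm wide; open, the fingers measure 119 mm over their backs; the gripper's body (75 mm by 177 mm) begins 78 mm behind the grasp point.
Start: joints at [-1.347, 0.628, 0.038, 1.517, -0.027, 0.996, -0.02], TCP at [185.726, 622.914, 404.678] pointing down, gripper open.
Joint ranges: [-3.06, 3.06], [-0.37, 2.12], [-1.25, 1.32], [0.18, 2.47], [-1.1, 4.24], [0.23, 1.98], [-2.94, 2.94]. Speed limits (rad/s): [2.57, 2.57, 3.14, 3.14, 3.14, 3.14, 3.14].

INTERFACE

Orientations are given as a 3x3 rotation matrix whose columns are the frame's x, y, z axes.
In Python, from rig import arm gives the robot as it stands.
- The arm moves only by the tool send_rows, never from a script. Its argument "deltas" is a list of rows, each a list of 7 numbers: the shift along the tool's x, y, z in m, then the turn, a rotation vector about the tool's x, y, z in degrees, then the opening, from -1 (shut) to 1 (fully open), so that 0 is half open. In form: [[x, y, z, ax, ay, az, jaw], ...]. A call has 1 to 12 rows; each row shifts and turns the commanded pose from where the row before left it, along the tool's axes as they then stand; what a row does not reach is not made up. A row lasts 1/10 s, in which the tool goes at most 50 mm and 8.59 degrees, less where a joint would pass 70% of its speed; a pose out of reach is approached as far as the arm can. A call with a gripper value outside its range is refused whole. The fingers move at their own pace and stop on an object; "grip_force" is the grip in N (left out, the last holds). Time passes only in rows, so rows that do not move let the fingers close. It gives the time, the measured TCP pose, the force, the opening and the grip force at its end, in the units of the state.
- arm.get_obs(): the state, without advancing time (a new reading comes with each control period).
- arm.camera(name): name is "side" or "top"; returns a dict with "frame" (384x512x3 uint8, red, green, blue), "mtx" (3x3 intrinsics, pixels), "extrinsics" (4x4, takes a point from camera to world coordinates). Camera axes: x right, y up, looking along -z (the intrinsics and any distortion apply to the point x, -y, -z); pixel columns grow to the right and rows downward; lengths in mm; the calibration is good to about 2 mm. A picture is of the moment at which its call begins. There is no depth.
- arm.job_done(): hands the job in; it is judged then, once.
The state is a dict: "time": time; "joints": joint angles; "qd": joint speeds; "joint_efforts": joint torques, N m; "eef_pos": TCP position; "tool_rot": TCP orientation; "contact_force": force on the tool from outside, world axes, zero at the start; "torque": the same for the moment, N m; "opening": opening from 0.0 (shut) to 1.0 (fully open); "gripper_force": force on a finger pad.
Only numpy, scipy, OpenCV 4.12 (cv2) and the standard library are available. Lean on these libraries where they do the work, as an engineer would, in place of code of your own. Each camera call takes 0.05 s, during which the arm holds its last target. There are 200 camera calls.

TASK

Check-gauge hook-up on the laundry's water header: pull the coupler's brass sleeve back (down) until it stays back by itself, take out the red blanking plug that it lets go and lay it in the grey tray. Then push the blue pressure gauge's plug gently home in the coupler, by feel and without forcing it, until the sleeve springs forward again and locks it, and let go. Leave the bottle, the jar and the wrench alone.

Things in the scene. Friction and masses are not known exactly. Their poses are not given: they have to be found in the camera images.
- manifold: Water header, fixed: foot plate 76 x 200 mm, on it a brass bar (42 x 170 mm, top 45 mm above the counter) along this frame's y. Copper pipes leave on its +x side into the counter; a red and a blue valve handle (tops 75 mm high) stand 58 mm either side of the middle along y. The quick coupler stands upright in the middle. Origin: on the coupler's axis at counter level, z up.
- coupler_mouth (a point): Centre of the coupler's open upper end, on its upright axis, 130 mm above the counter; axes as the header's. Steel barrel 30 mm in diameter, bore 22 mm, flared to 25 mm over the top 1.5 mm. In the empty bore a sprung valve face meets a plug's tip 12 mm below the mouth and yields to 20 mm: 12 to 18 N are needed, most in the first 2 mm. Treat the barrel gently: 15 N at most on it besides.
- sleeve_rim (a point): Centre of the upper rim of the knurled brass sleeve around the coupler; moves with it. Sleeve 42 mm in diameter, 36 mm long below this rim. While it is forward the rim lies 2 mm below the mouth. Fingers may reach down beside it to 64 mm above the counter; fingers that close along the header's x clear the valve handles.
- sleeve (a joint): How far the sleeve is pulled back (down), in m: 0 forward, 0.009 at its stop; its spring pushes it forward with 5 to 7 N. At the start a plug is locked in. Pulled back to its stop it frees that plug, which is lifted about 8 mm; jaws then hold the sleeve back at about 0.005 when let go. A plug pushed fully home frees the jaws: the sleeve springs to 0 by itself and locks the plug.
- blank_center (a point): Middle of the blanking plug's red knob, 28.2 mm above the plug's tip; z up along the plug. Knob 29 mm in diameter, 15 mm high, on a steel plug 20.8 mm in diameter reaching 20.7 mm below it. 130 g. Locked in the coupler at the start with the knob's underside 1 to 2 mm above the mouth; once freed it stands loose, about 8 mm higher.
- gauge: Pressure gauge, about 0.26 kg. Origin: the tip of its plug; z along the plug towards the case; the dial faces +x. Plug 20.8 mm in diameter, tip chamfered 1 mm, with a groove for the jaws. A flange 30 mm in diameter, 4 mm thick, has its underside 20.7 mm above the tip: it all but meets the coupler's mouth at full push; once locked and let go it stands 1 to 2 mm above the mouth.
- gauge_center (a point): Centre of the gauge's round blue case, 78 mm above the plug's tip on its axis; axes as the gauge's. Case 66 mm in diameter and 28 mm thick along x, with a flat front and back to hold between two fingers from above. It starts upright: its plug stands loose in the 24 mm hole of a plywood holder (90 x 90 x 36 mm), the flange on the holder's top.
- tray: Open grey plastic tray, fixed, 150 (x) x 120 (y) mm outside, walls 4 mm thick and 24 mm high, floor 4 mm thick; origin under its middle at counter level.
- detergent: White detergent bottle with a blue cap, 68 mm in diameter, 150 mm high, loose; origin under its middle. Bystander.
- washer_jar: Small glass jar with a black lid, 56 mm in diameter, 65 mm high, loose; origin under its middle. Bystander.
- wrench: Steel wrench 170 mm long, 8 mm thick, lying flat on the counter along its x, loose; origin under its middle. Bystander.
There are look-alikes about, which are no part of the job. There is more than one size of the gauge; the job needs the smallest.

How it is judged:
By the outcome, as a careful person would: the job done as asked, in the order asked, and still so for the second after the job is handed in, with the robot touching nothing.
It also fails if it takes over 62 s, if anything falls off the work surface, if the arm or the gripper's body presses on something with over 40 N, if the wrist force passes 120 N, or if a joint passes its speed limit or range.

## Working session

There is one attempt and no reset: what is moved stays moved. The work goes in short steps, Python scripts to look and compute and a tool call to move; the robot and the scene stay as the last step left them, time stands still between calls to the robot, and variables do not carry over. Pictures are saved under pics/ and viewed, at most 10 in all, crops included, and the job is handed in when it is done.

Besides the shell and the picture viewer there is one more tool, called as name([rows], argument=value, ...), one row to a line, values as JSON. send_rows: Moves the arm, as the interface text tells. Its arguments: {"type":"object","properties":{"deltas":{"type":"array","items":{"type":"array","items":{"type":"number"}}},"grip_force":{"type":"number"}},"required":["deltas"]}

```bash
mkdir -p pics; python3 - <<'E'
from rig import arm
import cv2,numpy as np,pickle
o=arm.get_obs();print(o)
for n in("side","top"):
    c=arm.camera(n);pickle.dump(c,open(f"pics/{n}0.pkl","wb"));print(c["mtx"],c["extrinsics"],c.keys())
    cv2.imwrite(f"pics/{n}0.png",cv2.resize(c["frame"][...,::-1],(800,600),interpolation=cv2.INTER_CUBIC))
E
```

```text
{'time': 0.0, 'joints': array([-1.3467682 ,  0.62930909,  0.03845601,  1.51835463, -0.02699917,
        0.99627725, -0.01999925]), 'qd': array([ 3.52396426e-05, -2.82030908e-04,  7.08072574e-04, -4.38223994e-04,
        1.76033791e-04, -1.36187146e-03, -6.53500699e-06]), 'joint_efforts': array([-4.42735809e-04, -5.49739480e+01,  1.14328757e+00, -1.86635882e+01,
       -5.23143564e-02,  2.36166600e-02,  1.58339308e-04]), 'eef_pos': array([185.65381465, 622.62085495, 403.78231696]), 'tool_rot': array([[-9.58290198e-01,  2.85796525e-01, -4.93421994e-04],
       [ 2.85796949e-01,  9.58288578e-01, -1.76217308e-03],
       [-3.07822820e-05, -1.82969169e-03, -9.99998326e-01]]), 'contact_force': array([-0.04263175,  0.75761001,  0.31627486]), 'torque': array([ 0.01716539, -0.00355649,  0.01519092]), 'gripper_force': 0.0, 'opening': 1.0023158293759065}
[[368.43001186   0.         253.66416402]
 [  0.         368.43001186 193.89668919]
 [  0.           0.           1.        ]] [[ 9.81821759e-01  7.65224157e-02 -1.73696154e-01  3.76417110e+02]
 [-1.88210500e-01  5.10887369e-01 -8.38791335e-01 -7.89114493e+02]
 [ 2.45528320e-02  8.56235024e-01  5.16002658e-01  5.58879966e+02]
 [ 0.00000000e+00  0.00000000e+00  0.00000000e+00  1.00000000e+00]] dict_keys(['frame', 'mtx', 'extrinsics'])
[[400.19963635   0.         252.42480741]
 [  0.         400.19963635 181.7802243 ]
 [  0.           0.           1.        ]] [[ 2.71820778e-02  9.97442263e-01 -6.61064850e-02  4.64318462e+02]
 [-9.99620111e-01  2.74237830e-02  2.75144896e-03 -4.91771231e+01]
 [ 4.55730137e-03  6.60065817e-02  9.97808780e-01  1.15868306e+03]
 [ 0.00000000e+00  0.00000000e+00  0.00000000e+00  1.00000000e+00]] dict_keys(['frame', 'mtx', 'extrinsics'])
```

View pics/side0.png

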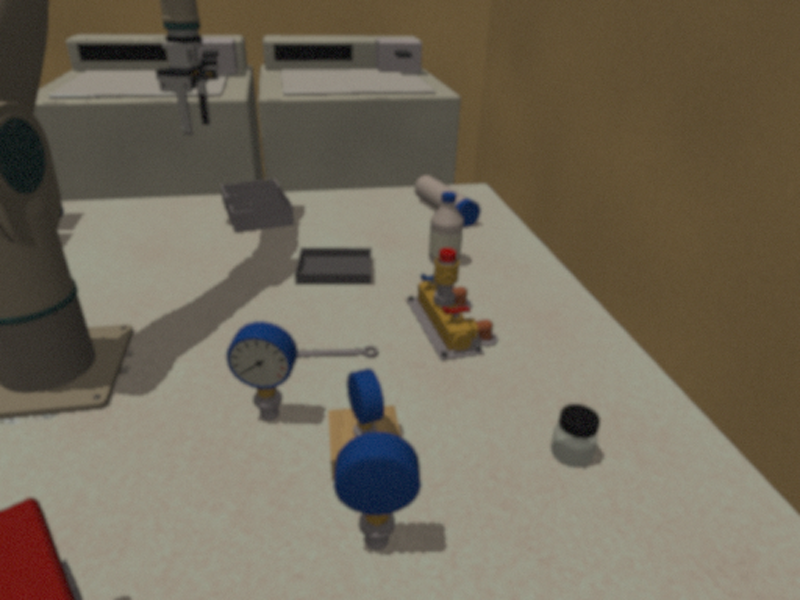

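View pics/top0.png

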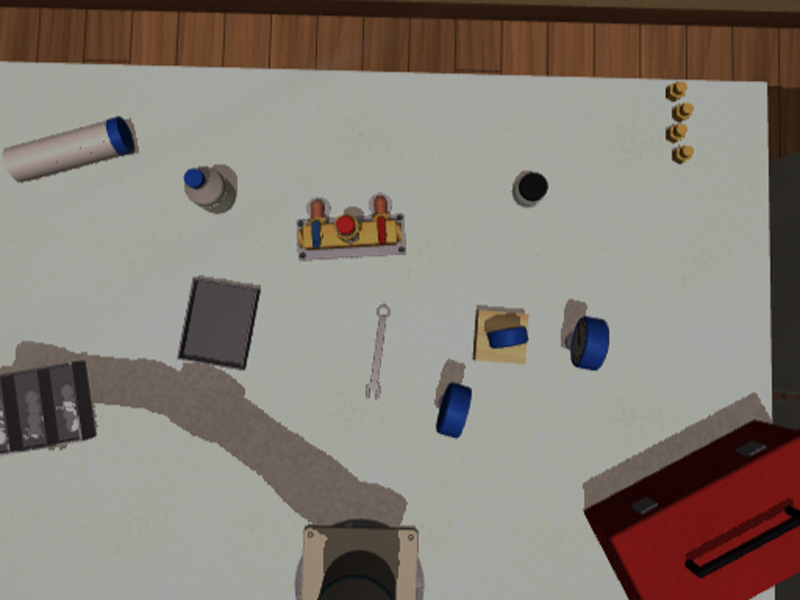

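The top view shows the header's red knob at about (346,225), the tray at (220,322) and the holder gauge, the smallest blue one, at (507,337). The wrench lies at (378,350). In the side view the knob is at (447,255) and the holder gauge at (365,396). The other two gauges, standing free, are larger look-alikes.

```bash
cat > h.py <<'E'
import numpy as np,cv2,pickle
from scipy.optimize import least_squares
def proj(c,P):
    E=c["extrinsics"];p=(np.atleast_2d(P)-E[:3,3])@E[:3,:3]
    q=p*[1,-1,-1];q=q@c["mtx"].T
    return q[:,:2]/q[:,2:]
def tri(obs):  # [(cam,(u,v))..]
    f=lambda X:np.concatenate([proj(c,X)[0]-uv for c,uv in obs])
    r=least_squares(f,[500,0,100.]);return r.x,r.fun
def plane(c,uv,z):
    r=least_squares(lambda X:proj(c,[X[0],X[1],z])[0]-uv,[500,0.]);return r.x
def blob(c,color,box): # box in native px u0,v0,u1,v1
    f=c["frame"].astype(int);r,g,b=f[...,0],f[...,1],f[...,2]
    m=(b>1.6*r)&(b>50) if color=="blue" else (r>2*g)&(r>2*b)&(r>80)
    M=np.zeros_like(m);u0,v0,u1,v1=box;M[v0:v1,u0:u1]=m[v0:v1,u0:u1]
    n,l,s,ce=cv2.connectedComponentsWithStats(M.astype(np.uint8))
    k=1+np.argmax(s[1:,4]);return l==k,ce[k],s[k]
def hullmask(c,P):
    S=8;h=cv2.convexHull((proj(c,P)*S+S/2).astype(np.float32)).round().astype(int)
    o=np.zeros((384,512),np.uint8);cv2.fillConvexPoly(o,h,1,cv2.LINE_8,3);return o>0
def cyl(r,h,n=60):
    t=np.linspace(0,2*np.pi,n);a=np.c_[r*np.cos(t),r*np.sin(t)]
    return np.r_[np.c_[a,0*t-h/2],np.c_[a,0*t+h/2]]
E
python3 - <<'E'
from h import *
s,t=[pickle.load(open(f"pics/{n}0.pkl","rb")) for n in("side","top")]
sc=1/1.5625
kb=[(s,blob(s,"red",(275,155,300,170))),(t,blob(t,"red",(210,130,232,155)))]
for c,b in kb: print("knob",b[1],b[2])
X,r=tri([(c,b[1]) for c,b in kb]);print(X,r)
gb=[(s,blob(s,"blue",(218,232,250,275))),(t,blob(t,"blue",(305,200,342,228)))]
for c,b in gb: print("g",b[1],b[2])
X,r=tri([(c,b[1]) for c,b in gb]);print(X,r)
# scene pts from top
for n,p,z in [("plate",[(298,223),(404,214),(406,252),(300,260)],4),("tray",[(193,277),(260,287),(245,368),(179,357)],24),("holder",[(476,306),(528,309),(526,363),(474,361)],36)]:
    q=np.array([plane(t,(np.array(a)+.5)*sc-.5,z) for a in p]);print(n,q.round(),q.mean(0),np.linalg.norm(q-np.roll(q,1,0),axis=1))
def crop(c,box,k,f): u0,v0,u1,v1=box;cv2.imwrite(f,cv2.resize(c["frame"][v0:v1,u0:u1,::-1],None,fx=k,fy=k,interpolation=cv2.INTER_CUBIC))
a=cv2.resize(t["frame"][125:170,185:265,::-1],None,fx=5,fy=5,interpolation=2);b=cv2.resize(t["frame"][190:235,295:375,::-1],None,fx=5,fy=5,interpolation=2)
d=cv2.resize(s["frame"][150:230,255:320,::-1],(400,492),interpolation=2)[:320];e=cv2.resize(s["frame"][225:305,205:270,::-1],(400,492),interpolation=2)[:320]
cv2.imwrite("pics/crops.png",np.vstack([np.hstack([a,b]),np.hstack([d,e])]))
E
```

```text
knob [286.04       162.77333333] [282 159  10   9  75]
knob [220.73333333 143.44761905] [215 138  12  12 105]
[628.63784091  31.87796677 140.01928846] [-0.20382904  0.01562197  0.05174389 -0.19744735]
g [233.82913669 253.00539568] [223 237  22  33 556]
g [325.07786885 215.58196721] [314 209  24  14 244]
[ 452.15770259 -247.10646354   96.3157656 ] [-0.5064064   0.01076601  0.10853616 -0.69124361]
plate [[650. 131.]
 [673. -66.]
 [602. -72.]
 [581. 124.]] [626.37792959  29.29976343] [ 69.33812472 198.07649751  71.34529162 197.14526328]
tray [[543. 314.]
 [528. 192.]
 [381. 213.]
 [398. 333.]] [462.33297548 263.06367704] [146.2666158  123.24662656 148.24533207 120.72963979]
holder [[ 504. -199.]
 [ 501. -293.]
 [ 404. -291.]
 [ 405. -198.]] [ 453.56572741 -245.08026606] [98.31298531 93.57723356 96.53970681 92.97494125]
```

View pics/crops.png

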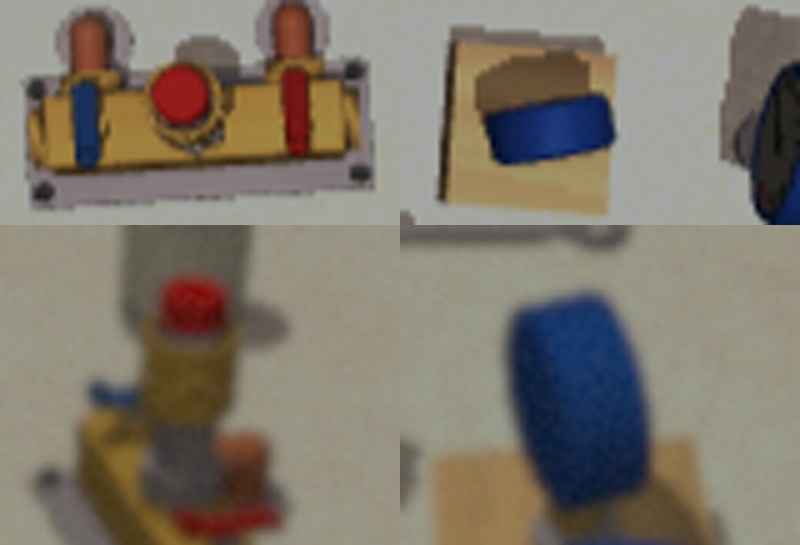

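The crops show the knob over the coupler in the middle of the header and the holder gauge's case edge-on in both views. Next I fit the case model for position and yaw.

```bash
python3 - <<'E'
from h import *
from scipy.optimize import minimize
s,t=[pickle.load(open(f"pics/{n}0.pkl","rb")) for n in("side","top")]
def fit(masks,model,x0,step):
    ms=[(c,cv2.GaussianBlur(m.astype(np.float32),(0,0),1)) for c,m in masks]
    f=lambda p:sum(((cv2.GaussianBlur(hullmask(c,model(p)).astype(np.float32),(0,0),1)-m)**2).sum() for c,m in ms)
    r=min((minimize(f,np.array(a,float),method="Nelder-Mead",options=dict(initial_simplex=np.vstack([a]+[np.array(a)+np.eye(len(a))[i]*step[i] for i in range(len(a))]),maxiter=400)) for a in x0),key=lambda r:r.fun)
    return r.x,r.fun
K=cyl(14.5,15)
km=[(s,blob(s,"red",(275,155,300,170))[0]),(t,blob(t,"red",(210,130,232,155))[0])]
print("knob",fit(km,lambda p:K+p,[[628,32,139]],[4,4,4]))
G=cyl(33,28)[:,[2,0,1]]
gm=[(s,blob(s,"blue",(218,232,250,275))[0]),(t,blob(t,"blue",(305,200,342,228))[0])]
def gmod(p):
    c,n=np.cos(p[3]),np.sin(p[3]);return G@np.array([[c,-n,0],[n,c,0],[0,0,1]]).T+p[:3]
for ms in (gm,gm[1:]):print("gauge",fit(ms,gmod,[[452,-247,94,y] for y in(-.3,0,.3)],[4,4,4,.15]))
E
```

```text
knob (array([629.22402263,  33.64000343, 141.041238  ]), np.float64(22.846420288085938))
gauge (array([ 4.51675570e+02, -2.44056841e+02,  9.39910369e+01,  1.85288929e-02]), np.float64(88.01686096191406))
gauge (array([ 4.51902813e+02, -2.46783167e+02,  8.68092402e+01,  1.68001957e-01]), np.float64(23.576934814453125))
```

```bash
cat > mv.py <<'E'
import sys,numpy as np,json
from scipy.spatial.transform import Rotation as R
from rig import arm
def rows(x,y,z,yaw,n,jaw):
    "yaw: world angle (deg) of tool y; None keeps"
    o=arm.get_obs();T=o["tool_rot"];p=o["eef_pos"];yy=T[:,1]
    Tg=T
    if yaw is not None:
        a=np.radians(yaw);Y=np.array([np.cos(a),np.sin(a),0])
        if Y@yy<0:Y=-Y
        Z=np.array([0,0,-1.]);Tg=np.c_[np.cross(Y,Z),Y,Z]
    rv=R.from_matrix(T.T@Tg).as_rotvec()/n;out=[];d=(np.array([x,y,z])-p)/n
    C=T.copy()
    for i in range(n):
        out.append([round(v,4) for v in (C.T@d/1000)]+[round(v,2) for v in np.degrees(rv)]+[jaw]);C=C@R.from_rotvec(rv).as_matrix()
    print("pos",p.round(1),"yaw",np.degrees(np.arctan2(yy[1],yy[0])).round(1),"j",o["joints"].round(2),"F",o["contact_force"].round(2),"open",round(o["opening"],3),"t",o["time"])
    print(json.dumps(out) if n>1 else out)
if __name__=="__main__":
    a=sys.argv[1:];rows(*[float(v) for v in a[:3]],None if a[3]=="-" else float(a[3]),int(a[4]),float(a[5]))
E
python3 mv.py 629 32.5 400 6.5 24 1
```

```text
pos [185.6 622.7 403.9] yaw 73.4 j [-1.35  0.63  0.04  1.52 -0.03  1.   -0.02] F [ 0.03 -0.69 -0.09] open 1.003 t 0.1
[[-0.0247, -0.0183, 0.0002, -0.0, 0.0, 2.79, 1.0], [-0.0256, -0.0171, 0.0002, -0.0, 0.0, 2.79, 1.0], [-0.0264, -0.0158, 0.0002, -0.0, 0.0, 2.79, 1.0], [-0.0271, -0.0145, 0.0002, -0.0, 0.0, 2.79, 1.0], [-0.0278, -0.0132, 0.0002, -0.0, 0.0, 2.79, 1.0], [-0.0284, -0.0118, 0.0002, -0.0, 0.0, 2.79, 1.0], [-0.0289, -0.0104, 0.0002, -0.0, 0.0, 2.79, 1.0], [-0.0294, -0.009, 0.0002, -0.0, 0.0, 2.79, 1.0], [-0.0298, -0.0075, 0.0002, -0.0, 0.0, 2.79, 1.0], [-0.0302, -0.0061, 0.0002, -0.0, 0.0, 2.79, 1.0], [-0.0304, -0.0046, 0.0002, -0.0, 0.0, 2.79, 1.0], [-0.0306, -0.0031, 0.0002, -0.0, 0.0, 2.79, 1.0], [-0.0307, -0.0016, 0.0002, -0.0, 0.0, 2.79, 1.0], [-0.0308, -0.0001, 0.0002, -0.0, 0.0, 2.79, 1.0], [-0.0307, 0.0014, 0.0002, -0.0, 0.0, 2.79, 1.0], [-0.0306, 0.0029, 0.0002, -0.0, 0.0, 2.79, 1.0], [-0.0304, 0.0043, 0.0002, -0.0, 0.0, 2.79, 1.0], [-0.0302, 0.0058, 0.0002, -0.0, 0.0, 2.79, 1.0], [-0.0299, 0.0073, 0.0002, -0.0, 0.0, 2.79, 1.0], [-0.0295, 0.0087, 0.0002, -0.0, 0.0, 2.79, 1.0], [-0.029, 0.0101, 0.0002, -0.0, 0.0, 2.79, 1.0], [-0.0285, 0.0115, 0.0002, -0.0, 0.0, 2.79, 1.0], [-0.0279, 0.0129, 0.0002, -0.0, 0.0, 2.79, 1.0], [-0.0273, 0.0143, 0.0002, -0.0, 0.0, 2.79, 1.0]]
```

send_rows([
  [-0.025,-0.018,0,0,0,2.8,1],
  [-0.025,-0.017,0,0,0,2.8,1],
  [-0.026,-0.016,0,0,0,2.8,1],
  [-0.027,-0.014,0,0,0,2.8,1],
  [-0.028,-0.013,0,0,0,2.8,1],
  [-0.028,-0.012,0,0,0,2.8,1],
  [-0.029,-0.01,0,0,0,2.8,1],
  [-0.029,-0.009,0,0,0,2.8,1],
  [-0.03,-0.007,0,0,0,2.8,1],
  [-0.03,-0.006,0,0,0,2.8,1],
  [-0.03,-0.005,0,0,0,2.8,1],
  [-0.031,-0.003,0,0,0,2.8,1],
], grip_force=10)

```text
time: 1.3
eef_pos: [406.8, 328.2, 404.4]
tool_rot: [[-0.639, 0.769, -0.001], [0.769, 0.639, -0.0], [0.0, -0.001, -1.0]]
contact_force: [0.1, -0.0, -0.4]
opening: 1.001
gripper_force: 0.0
```

send_rows([
  [-0.031,-0.002,0,0,0,2.8,1],
  [-0.031,0,0,0,0,2.8,1],
  [-0.031,0.001,0,0,0,2.8,1],
  [-0.031,0.003,0,0,0,2.8,1],
  [-0.03,0.004,0,0,0,2.8,1],
  [-0.03,0.006,0,0,0,2.8,1],
  [-0.03,0.007,0,0,0,2.8,1],
  [-0.0295,0.009,0,0,0,2.8,1],
  [-0.029,0.01,0,0,0,2.8,1],
  [-0.0285,0.0115,0,0,0,2.8,1],
  [-0.028,0.013,0,0,0,2.8,1],
  [-0.027,0.014,0,0,0,2.8,1],
])

```text
time: 2.5
eef_pos: [627.0, 31.6, 404.2]
tool_rot: [[-0.106, 0.994, -0.001], [0.994, 0.106, 0.0], [0.0, -0.001, -1.0]]
contact_force: [0.1, 0.7, -0.5]
opening: 1.004
gripper_force: 0.0
```

```bash
python3 mv.py 629 32.5 350 6.5 4 0.4
```

```text
pos [627.   31.6 404.2] yaw 6.1 j [-0.32  0.62  0.37  1.59 -0.26  0.98  0.24] F [ 0.06  0.71 -0.55] open 1.004 t 2.5
[[0.0002, 0.0005, 0.0136, -0.01, -0.0, -0.1, 0.4], [0.0002, 0.0005, 0.0136, -0.01, -0.0, -0.1, 0.4], [0.0002, 0.0005, 0.0136, -0.01, -0.0, -0.1, 0.4], [0.0002, 0.0005, 0.0136, -0.01, -0.0, -0.1, 0.4]]
```

send_rows([
  [0.001,0.001,0.02,0,0,-0.2,0.4],
  [0,0.001,0.02,0,0,-0.2,0.4],
  [0,0,0.02,0,0,0,0.4],
  [0,0,0.02,0,0,0,0.4],
  [0,0,0.016,0,0,0,0.4],
  [0,0,0.015,0,0,0,0.2],
  [0,0,0,0,0,0,0.1],
])

```text
time: 3.2
eef_pos: [627.4, 34.0, 291.3]
tool_rot: [[-0.115, 0.993, -0.005], [0.993, 0.115, -0.0], [0.0, -0.005, -1.0]]
contact_force: [-0.1, 0.8, 0.3]
opening: 0.573
gripper_force: 0.0
```

```bash
python3 mv.py 629 32.5 293 6.5 1 0.1; python3 - <<'E'
from h import *
from rig import arm
s=arm.camera("side");t=arm.camera("top")
a=cv2.resize(s["frame"][120:220,230:330,::-1],(400,400),interpolation=2);b=cv2.resize(t["frame"][95:195,170:270,::-1],(400,400),interpolation=2)
cv2.imwrite("pics/g1.png",np.hstack([a,b]))
E
```

```text
pos [627.4  34.  291.3] yaw 6.6 j [-0.29  0.75  0.32  1.69 -0.32  0.76  0.3 ] F [-0.05  0.79  0.33] open 0.573 t 3.2
[[np.float64(-0.0016), np.float64(0.0014), np.float64(-0.0017), np.float64(-0.26), np.float64(-0.02), np.float64(0.1), 0.1]]
```

View pics/g1.png

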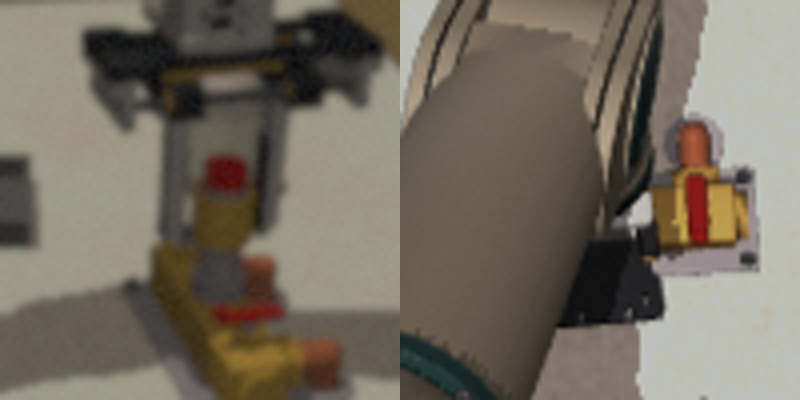

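The side crop shows both fingers beside the sleeve at columns 183 and 262, with the sleeve at 195 to 252. That leaves the tool about 1.5 mm short in +x, so I correct this and close softly.

send_rows([
  [-0.001,0.0015,0,-0.25,0,0,0.1],
  [0,0,0,0,0,0,-0.02],
  [0,0,0,0,0,0,-0.06],
  [0,0,0,0,0,0,-0.1],
  [0,0,0,0,0,0,-0.14],
  [0,0,0,0,0,0,-0.2],
  [0,0,0,0,0,0,-0.2],
], grip_force=5)

```text
time: 4.0
eef_pos: [629.3, 32.8, 293.9]
tool_rot: [[-0.115, 0.993, 0.002], [0.993, 0.115, 0.001], [0.0, 0.002, -1.0]]
contact_force: [-2.7, 0.4, 5.7]
opening: 0.439
gripper_force: 5.0
```

send_rows([
  [0,0,0,0,0,0,-0.3],
  [0,0,0,0,0,0,-0.3],
], grip_force=20)

```text
time: 4.2
eef_pos: [629.3, 32.8, 293.9]
tool_rot: [[-0.114, 0.993, 0.002], [0.993, 0.114, 0.001], [0.0, 0.002, -1.0]]
contact_force: [-4.5, -0.1, 5.6]
opening: 0.436
gripper_force: 20.0
```

send_rows([
  [0,-0.0005,0.001,0,0,0,-0.3],
  [0,0,0.001,0,0,0,-0.3],
], grip_force=25)

```text
time: 4.4
eef_pos: [629.1, 32.7, 292.7]
tool_rot: [[-0.114, 0.993, 0.003], [0.993, 0.114, 0.001], [0.0, 0.003, -1.0]]
contact_force: [-5.6, -0.1, 10.0]
opening: 0.438
gripper_force: 25.0
```

send_rows([
  [0,-0.0005,0.001,0,0,0,-0.3],
  [0,0,0.001,0,0,0,-0.3],
  [0,0,0,0,0,0,-0.3],
])

```text
time: 4.7
eef_pos: [628.9, 32.8, 290.1]
tool_rot: [[-0.114, 0.993, 0.004], [0.993, 0.114, 0.001], [0.0, 0.004, -1.0]]
contact_force: [-2.5, -1.1, 4.4]
opening: 0.431
gripper_force: 25.0
```

send_rows([
  [0,-0.0003,0.001,0,0,0,-0.3],
  [0,0,0.001,0,0,0,-0.3],
  [0,0,0,0,0,0,-0.3],
])

```text
time: 5.0
eef_pos: [628.8, 32.7, 288.2]
tool_rot: [[-0.114, 0.993, 0.005], [0.993, 0.114, 0.001], [0.0, 0.005, -1.0]]
contact_force: [-1.5, -0.9, 4.0]
opening: 0.435
gripper_force: 25.0
```

send_rows([
  [0,0,0.001,0,0,0,-0.3],
  [0,0,0.001,0,0,0,-0.3],
  [0,0,0,0,0,0,-0.3],
])

```text
time: 5.3
eef_pos: [628.8, 32.8, 286.2]
tool_rot: [[-0.115, 0.993, 0.005], [0.993, 0.114, 0.001], [0.0, 0.005, -1.0]]
contact_force: [-2.6, -0.3, 7.4]
opening: 0.437
gripper_force: 25.0
```

send_rows([
  [0,0,0.001,0,0,0,-0.3],
  [0,0,0,0,0,0,-0.3],
])

```text
time: 5.5
eef_pos: [628.8, 32.7, 285.3]
tool_rot: [[-0.114, 0.993, 0.005], [0.993, 0.114, 0.001], [0.0, 0.005, -1.0]]
contact_force: [-2.9, -0.4, 6.4]
opening: 0.439
gripper_force: 25.0
```

send_rows([
  [0,0,0.001,0,0,0,-0.3],
  [0,0,0,0,0,0,-0.3],
])

```text
time: 5.7
eef_pos: [628.8, 32.7, 284.8]
tool_rot: [[-0.114, 0.993, 0.005], [0.993, 0.114, 0.001], [0.0, 0.005, -1.0]]
contact_force: [-3.6, 0.2, 10.5]
opening: 0.438
gripper_force: 25.0
```

Force is rising at about 9 mm, which fits the stop. One more small step, then a look.

send_rows([
  [0,0,0.001,0,0,0,-0.3],
  [0,0,0,0,0,0,-0.3],
])

```text
time: 5.9
eef_pos: [628.8, 32.6, 284.9]
tool_rot: [[-0.114, 0.993, 0.005], [0.993, 0.114, 0.001], [0.001, 0.005, -1.0]]
contact_force: [-5.6, 0.1, 15.6]
opening: 0.437
gripper_force: 25.0
```

```bash
python3 - <<'E'
from h import *
from rig import arm
s=arm.camera("side")
s0=pickle.load(open("pics/side0.pkl","rb"))
for n,c in(("before",s0),("now",s)):
    b=blob(c,"red",(275,140,300,172));print(n,b[1],b[2])
print(proj(s,[[629,32.5,139],[629,32.5,147]]))
E
```

```text
before [286.04       162.77333333] [282 159  10   9  75]
now [286.97142857 159.42857143] [283 157   8   8  35]
[[285.88136464 163.02987779]
 [286.09854787 160.22614158]]
```

The knob has risen about 8 mm (row 162.8 to 159.4), so the plug is free. I ease off and open.

send_rows([
  [0,0,-0.001,0,0,0,-0.3],
  [0,0,-0.002,0,0,0,-0.3],
  [0,0,0,0,0,0,0.1],
  [0,0,0,0,0,0,0.2],
  [0,0,0,0,0,0,0.3],
])

```text
time: 6.45
eef_pos: [629.0, 33.0, 285.4]
tool_rot: [[-0.115, 0.993, 0.005], [0.993, 0.115, 0.001], [0.0, 0.005, -1.0]]
contact_force: [-0.0, 0.6, -1.6]
opening: 0.635
gripper_force: 0.0
```

```bash
python3 mv.py 628.6 32.4 325 6.6 2 0.1; python3 - <<'E'
from h import *
from rig import arm
s=arm.camera("side");b=blob(s,"red",(275,140,300,172));print(b[1],b[2])
E
```

```text
pos [629.   33.  285.4] yaw 6.6 j [-0.28  0.76  0.31  1.69 -0.32  0.74  0.3 ] F [-0.04  0.59 -1.59] open 0.635 t 6.45
[[-0.0003, -0.0001, -0.0198, 0.14, -0.0, 0.0, 0.1], [-0.0003, -0.0002, -0.0198, 0.14, -0.0, 0.0, 0.1]]
[287.06666667 159.        ] [283 157   9   7  30]
```

send_rows([
  [0,0,-0.02,0.14,0,0,0.3],
  [0,-0.0003,-0.02,0.15,0,0,0.3],
  [0,0,-0.01,0,0,0,0.1],
  [0,0,0,0,0,0,0],
  [0,0,0,0,0,0,-0.2],
  [0,0,0,0,0,0,-0.3],
  [0,0,0,0,0,0,-0.4],
  [0,0,0,0,0,0,-0.5],
  [0,0,0,0,0,0,-0.5],
], grip_force=12)

```text
time: 7.4
eef_pos: [628.3, 32.8, 335.1]
tool_rot: [[-0.115, 0.993, -0.001], [0.993, 0.115, -0.0], [-0.0, -0.001, -1.0]]
contact_force: [0.8, -0.5, -1.9]
opening: 0.306
gripper_force: 12.0
```

send_rows([
  [0,0,-0.003,0,0,0,-0.5],
  [0,0,-0.005,0,0,0,-0.5],
  [0,0,-0.01,0,0,0,-0.5],
  [0,0,-0.02,0,0,0,-0.5],
  [0,0,-0.025,0,0,0,-0.5],
  [0,0,-0.025,0,0,0,-0.5],
], grip_force=18)

```text
time: 8.0
eef_pos: [627.9, 32.6, 425.2]
tool_rot: [[-0.115, 0.993, -0.002], [0.993, 0.115, -0.0], [-0.0, -0.002, -1.0]]
contact_force: [0.9, 0.1, -0.4]
opening: 0.303
gripper_force: 18.0
```

```bash
python3 mv.py 463 263 390 - 10 -0.5|cut -c1-150;  python3 - <<'E'
from h import *
from rig import arm
s=arm.camera("side")
b=cv2.resize(s["frame"][90:230,220:340,::-1],(600,600)[:2],interpolation=2);cv2.imwrite("pics/g2.png",b)
E
```

```text
pos [627.9  32.6 425.2] yaw 6.6 j [-0.32  0.6   0.38  1.56 -0.25  1.03  0.24] F [ 0.89  0.07 -0.4 ] open 0.303 t 8.0
[[0.0248, -0.0137, 0.0035, 0.0, 0.0, 0.0, -0.5], [0.0248, -0.0137, 0.0035, 0.0, 0.0, 0.0, -0.5], [0.0248, -0.0137, 0.0035, 0.0, 0.0, 0.0, -0.5], [0.02
```

View pics/g2.png

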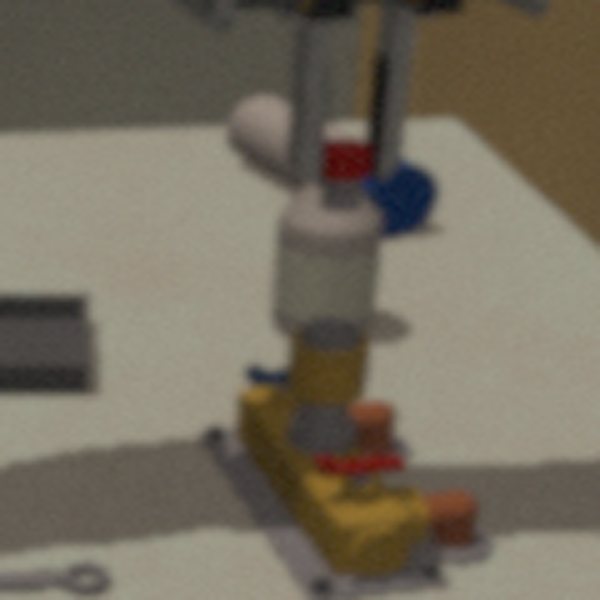

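The red knob is between the fingers at about (347,160) with its steel plug below. The barrel shows above the sleeve at (330,332), so the sleeve is holding back by itself.

send_rows([
  [0.025,-0.014,0,0,0,0,-0.5],
  [0.025,-0.014,0,0,0,0,-0.5],
  [0.025,-0.014,0,0,0,0,-0.5],
  [0.025,-0.014,0,0,0,0,-0.5],
  [0.025,-0.014,0,0,0,0,-0.5],
  [0.025,-0.014,0,0,0,0,-0.5],
  [0.025,-0.014,0.005,0,0,0,-0.5],
  [0.025,-0.014,0.01,0,0,0,-0.5],
  [0.024,-0.013,0.02,0,0,0,-0.5],
  [0.024,-0.012,0.025,0,0,0,-0.5],
])

```text
time: 9.05
eef_pos: [463.1, 264.3, 364.4]
tool_rot: [[-0.115, 0.993, 0.001], [0.993, 0.115, 0.002], [0.001, 0.001, -1.0]]
contact_force: [1.4, 0.1, -1.9]
opening: 0.303
gripper_force: 18.0
```

send_rows([
  [0,0,0.025,0,0,0,-0.5],
  [0,0,0.025,0,0,0,-0.5],
  [0,0,0.025,0,0,0,-0.5],
  [0,0,0.025,0,0,0,-0.5],
  [0,0,0.02,0,0,0,-0.5],
  [0,0,0.01,0,0,0,-0.5],
  [0,0,0,0,0,0,-0.5],
])

```text
time: 9.75
eef_pos: [463.3, 263.1, 233.0]
tool_rot: [[-0.115, 0.993, -0.003], [0.993, 0.115, -0.001], [-0.001, -0.003, -1.0]]
contact_force: [0.2, -0.2, -1.3]
opening: 0.302
gripper_force: 18.0
```

```bash
python3 mv.py 463 263 222 - 1 -0.5;
```

```text
pos [463.3 263.1 233. ] yaw 6.6 j [-0.73  0.74  0.24  1.98 -0.37  0.46 -0.1 ] F [ 0.22 -0.19 -1.3 ] open 0.302 t 9.75
[[np.float64(-0.0001), np.float64(-0.0003), np.float64(0.011), np.float64(0.0), np.float64(0.0), np.float64(0.0), -0.5]]
```

send_rows([
  [0,0,0.005,0,0,0,-0.5],
  [0,0,0.003,0,0,0,-0.5],
  [0,0,0.002,0,0,0,-0.5],
  [0,0,0.001,0,0,0,-0.5],
  [0,0,0,0,0,0,-0.5],
])

```text
time: 10.25
eef_pos: [463.7, 263.4, 222.9]
tool_rot: [[-0.115, 0.993, -0.001], [0.993, 0.115, 0.0], [0.0, -0.001, -1.0]]
contact_force: [-0.2, -0.1, -1.4]
opening: 0.299
gripper_force: 18.0
```

send_rows([
  [0,0,0.001,0,0,0,-0.5],
  [0,0,0.001,0,0,0,-0.5],
  [0,0,0,0,0,0,-0.5],
])

```text
time: 10.55
eef_pos: [463.7, 263.5, 220.8]
tool_rot: [[-0.115, 0.993, -0.001], [0.993, 0.115, 0.0], [0.0, -0.001, -1.0]]
contact_force: [-0.2, 0.2, -1.2]
opening: 0.302
gripper_force: 18.0
```

send_rows([
  [0,0,0.001,0,0,0,-0.5],
  [0,0,0,0,0,0,-0.5],
])

```text
time: 10.75
eef_pos: [463.8, 263.4, 220.6]
tool_rot: [[-0.115, 0.993, -0.0], [0.993, 0.115, 0.001], [0.001, -0.0, -1.0]]
contact_force: [-1.2, -0.2, 6.2]
opening: 0.304
gripper_force: 18.0
```

Contact with the tray floor. I release, rise, and plan the way to the gauge.

send_rows([
  [0,0,-0.0005,0,0,0,-0.35],
  [0,0,0,0,0,0,-0.2],
  [0,0,0,0,0,0,-0.1],
  [0,0,0,0,0,0,0],
  [0,0,-0.01,0,0,0,0],
  [0,0,-0.03,0,0,0,0],
  [0,0,-0.04,0,0,0,0.2],
  [0,0,-0.04,0,0,0,0.4],
  [0,0,-0.04,0,0,0,0.4],
  [0,0,-0.025,0,0,0,0.4],
])

```text
time: 11.75
eef_pos: [464.1, 263.2, 408.9]
tool_rot: [[-0.115, 0.993, 0.003], [0.993, 0.115, 0.002], [0.002, 0.003, -1.0]]
contact_force: [0.5, -0.0, -0.3]
opening: 0.701
gripper_force: 0.0
```

```bash
python3 mv.py 452 -246 400 7.5 18 0.4;  python3 - <<'E'
from h import *
from rig import arm
t=arm.camera("top");b=blob(t,"red",(110,170,170,240));print(b[1],b[2],plane(t,b[1],32))
E
```

```text
pos [464.1 263.2 408.9] yaw 6.6 j [-0.84  0.48  0.4   1.85 -0.24  0.86 -0.21] F [ 0.51 -0.01 -0.31] open 0.701 t 11.75
[[-0.028, -0.0039, 0.0004, 0.01, -0.01, -0.05, 0.4], [-0.028, -0.0039, 0.0004, 0.01, -0.01, -0.05, 0.4], [-0.028, -0.004, 0.0004, 0.01, -0.01, -0.05, 0.4], [-0.028, -0.004, 0.0004, 0.01, -0.01, -0.05, 0.4], [-0.028, -0.004, 0.0004, 0.01, -0.01, -0.05, 0.4], [-0.028, -0.004, 0.0005, 0.01, -0.01, -0.05, 0.4], [-0.028, -0.0041, 0.0005, 0.01, -0.01, -0.05, 0.4], [-0.028, -0.0041, 0.0005, 0.01, -0.01, -0.05, 0.4], [-0.028, -0.0041, 0.0005, 0.01, -0.01, -0.05, 0.4], [-0.028, -0.0041, 0.0005, 0.01, -0.01, -0.05, 0.4], [-0.028, -0.0042, 0.0005, 0.01, -0.01, -0.05, 0.4], [-0.028, -0.0042, 0.0005, 0.01, -0.01, -0.05, 0.4], [-0.028, -0.0042, 0.0005, 0.01, -0.01, -0.05, 0.4], [-0.028, -0.0042, 0.0005, 0.01, -0.01, -0.05, 0.4], [-0.028, -0.0043, 0.0005, 0.01, -0.01, -0.05, 0.4], [-0.028, -0.0043, 0.0005, 0.01, -0.01, -0.05, 0.4], [-0.028, -0.0043, 0.0005, 0.01, -0.01, -0.05, 0.4], [-0.028, -0.0043, 0.0005, 0.01, -0.01, -0.05, 0.4]]
[139.21794872 206.83333333] [134 202  12  10  78] [459.79919413 263.36955228]
```

send_rows([
  [-0.028,-0.004,0,0,0,0,0.4],
  [-0.028,-0.004,0,0,0,0,0.4],
  [-0.028,-0.004,0,0,0,0,0.4],
  [-0.028,-0.004,0,0,0,0,0.4],
  [-0.028,-0.004,0,0,0,0,0.4],
  [-0.028,-0.004,0,0,0,0,0.4],
  [-0.028,-0.004,0,0,0,0,0.4],
  [-0.028,-0.004,0,0,0,0,0.4],
  [-0.028,-0.004,0,0,0,0,0.4],
])

```text
time: 12.7
eef_pos: [456.5, 7.8, 405.7]
tool_rot: [[-0.115, 0.993, -0.0], [0.993, 0.115, 0.0], [0.0, -0.0, -1.0]]
contact_force: [0.5, -0.3, -0.5]
opening: 0.698
gripper_force: 0.0
```

send_rows([
  [-0.028,-0.004,0,0,0,-0.1,0.4],
  [-0.028,-0.004,0,0,0,-0.1,0.4],
  [-0.028,-0.004,0,0,0,-0.1,0.4],
  [-0.028,-0.004,0,0,0,-0.1,0.4],
  [-0.028,-0.004,0,0,0,-0.1,0.4],
  [-0.028,-0.004,0,0,0,-0.1,0.4],
  [-0.028,-0.004,0,0,0,-0.1,0.4],
  [-0.028,-0.004,0,0,0,-0.1,0.4],
  [-0.028,-0.004,0,0,0,-0.1,0.4],
  [0,0,0,0,0,0,0.4],
])

```text
time: 13.7
eef_pos: [450.9, -249.4, 405.9]
tool_rot: [[-0.125, 0.992, 0.0], [0.992, 0.125, -0.003], [-0.003, -0.0, -1.0]]
contact_force: [0.3, 0.1, 0.6]
opening: 0.701
gripper_force: 0.0
```

```bash
python3 mv.py 452 -246 330 7.5 3 0.4
```

```text
pos [ 450.9 -249.4  405.9] yaw 7.2 j [ 0.16  0.46  0.42  1.9  -0.25  0.83  0.83] F [0.28 0.07 0.62] open 0.701 t 13.7
[[0.0012, 0.0005, 0.0253, -0.01, 0.06, -0.11, 0.4], [0.0011, 0.0005, 0.0253, -0.01, 0.06, -0.11, 0.4], [0.0011, 0.0005, 0.0253, -0.01, 0.06, -0.11, 0.4]]
```

send_rows([
  [0.001,0.001,0.025,0,0.1,-0.2,0.4],
  [0.001,0,0.025,0,0.1,0,0.4],
  [0.001,0,0.025,0,0,0,0.4],
  [0,0,0.025,0,0,0,0.4],
  [0,0,0.02,0,0,0,0.3],
  [0,0,0.011,0,0,0,0.2],
  [0,0,0,0,0,0,0],
], grip_force=5)

```text
time: 14.4
eef_pos: [452.0, -241.3, 273.4]
tool_rot: [[-0.134, 0.991, -0.003], [0.991, 0.134, 0.005], [0.005, -0.003, -1.0]]
contact_force: [0.3, -0.0, 0.2]
opening: 0.549
gripper_force: 0.0
```

```bash
python3 mv.py 452 -246 273 7.5 1 0.4;  python3 - <<'E'
from h import *
from rig import arm
s=arm.camera("side")
b=cv2.resize(s["frame"][180:300,180:300,::-1],(600,600),interpolation=2);cv2.imwrite("pics/g3.png",b)
E
```

```text
pos [ 452.  -241.3  273.4] yaw 7.7 j [ 0.24  0.66  0.3   2.02 -0.37  0.52  0.94] F [ 0.35 -0.02  0.2 ] open 0.549 t 14.4
[[np.float64(-0.0046), np.float64(-0.0007), np.float64(0.0004), np.float64(-0.16), np.float64(-0.3), np.float64(0.22), 0.4]]
```

View pics/g3.png

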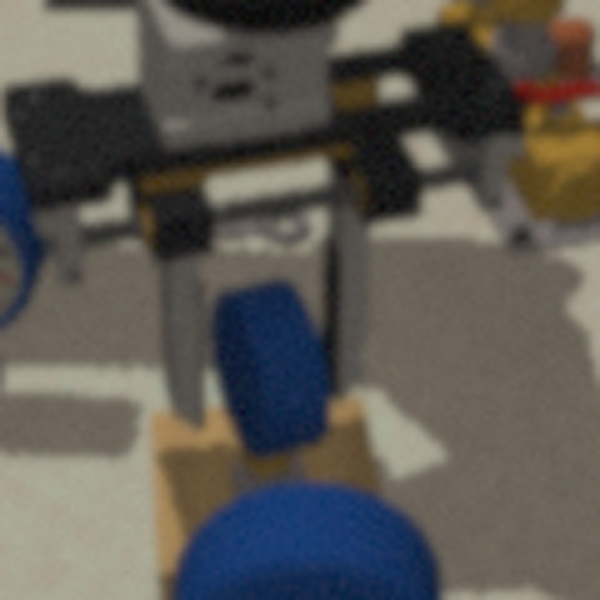

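The side crop shows the case between the open fingers, at columns 205 to 330, about centred and clear. I let it settle before closing.

send_rows([
  [0,0,0,0,0,0,0],
  [0,0,0,0,0,0,0],
])

```text
time: 14.65
eef_pos: [452.7, -242.2, 275.3]
tool_rot: [[-0.134, 0.991, 0.001], [0.991, 0.134, 0.003], [0.003, 0.001, -1.0]]
contact_force: [-0.2, -0.3, -0.3]
opening: 0.5
gripper_force: 0.0
```

send_rows([
  [-0.0035,-0.001,0.001,0,-0.17,0,0],
  [0,0,0.001,0,0,0,-0.1],
  [0,0,0,0,0,0,-0.2],
  [0,0,0,0,0,0,-0.3],
  [0,0,0,0,0,0,-0.4],
  [0,0,0,0,0,0,-0.5],
  [0,0,0,0,0,0,-0.6],
  [0,0,0,0,0,0,-0.6],
])

```text
time: 15.45
eef_pos: [452.0, -245.7, 272.4]
tool_rot: [[-0.134, 0.991, -0.0], [0.991, 0.134, 0.0], [0.0, -0.0, -1.0]]
contact_force: [1.2, -0.8, 1.0]
opening: 0.305
gripper_force: 4.9
```

send_rows([
  [0,0,0,0,0,0,-0.6],
  [0,0,-0.003,0,0,0,-0.6],
  [0,0,-0.006,0,0,0,-0.6],
  [0,0,-0.015,0,0,0,-0.6],
  [0,0,-0.025,0,0,0,-0.6],
  [0,0,-0.03,0,0,0,-0.6],
  [0,0,-0.03,0,0,0,-0.6],
  [0,0,-0.03,0,0,0,-0.6],
  [0,0,-0.015,0,0,0,-0.6],
  [0,0,-0.003,0,0,0,-0.6],
  [0,0,0,0,0,0,-0.6],
], grip_force=45)

```text
time: 16.55
eef_pos: [451.6, -245.6, 429.3]
tool_rot: [[-0.134, 0.991, -0.001], [0.991, 0.134, 0.001], [0.001, -0.001, -1.0]]
contact_force: [-1.0, -0.4, -3.3]
opening: 0.299
gripper_force: 44.1
```

```bash
python3 mv.py 628.3 32.8 430 7 12 -0.6
```

```text
pos [ 451.6 -245.6  429.3] yaw 7.7 j [ 0.14  0.43  0.44  1.87 -0.23  0.89  0.82] F [-0.96 -0.38 -3.32] open 0.299 t 16.55
[[0.021, 0.0177, -0.0001, -0.0, -0.0, 0.06, -0.6], [0.021, 0.0177, -0.0001, -0.0, -0.0, 0.06, -0.6], [0.021, 0.0177, -0.0001, -0.0, -0.0, 0.06, -0.6], [0.0211, 0.0176, -0.0001, -0.0, -0.0, 0.06, -0.6], [0.0211, 0.0176, -0.0001, -0.0, -0.0, 0.06, -0.6], [0.0211, 0.0176, -0.0001, -0.0, -0.0, 0.06, -0.6], [0.0211, 0.0176, -0.0001, -0.0, -0.0, 0.06, -0.6], [0.0211, 0.0175, -0.0001, -0.0, -0.0, 0.06, -0.6], [0.0212, 0.0175, -0.0001, -0.0, -0.0, 0.06, -0.6], [0.0212, 0.0175, -0.0001, -0.0, -0.0, 0.06, -0.6], [0.0212, 0.0175, -0.0001, -0.0, -0.0, 0.06, -0.6], [0.0212, 0.0175, -0.0001, -0.0, -0.0, 0.06, -0.6]]
```

send_rows([
  [0.012,0.01,0,0,0,0,-0.6],
  [0.021,0.0175,0,0,0,0,-0.6],
  [0.021,0.0175,0,0,0,0,-0.6],
  [0.021,0.0175,0,0,0,0,-0.6],
  [0.021,0.0175,0,0,0,0,-0.6],
  [0.021,0.0175,0,0,0,0,-0.6],
  [0.021,0.0175,0,0,0,0,-0.6],
  [0.021,0.0175,0,0,0,0,-0.6],
  [0.021,0.0175,0,0,0,0,-0.6],
  [0.021,0.0175,0,0,0,0,-0.6],
  [0.021,0.0175,0,0,0,0,-0.6],
  [0.021,0.0175,0,0,0,0,-0.6],
])

```text
time: 17.75
eef_pos: [620.1, 23.2, 427.2]
tool_rot: [[-0.134, 0.991, -0.005], [0.991, 0.134, 0.0], [0.001, -0.005, -1.0]]
contact_force: [0.8, -0.3, -2.8]
opening: 0.297
gripper_force: 44.1
```

send_rows([
  [0.012,0.01,0,0,0,0,-0.6],
  [0.0,0.0,0,0,0,0,-0.6],
  [0,0,0,0,0,0,-0.6],
])

```text
time: 18.05
eef_pos: [627.8, 34.2, 428.3]
tool_rot: [[-0.133, 0.991, -0.003], [0.991, 0.133, -0.001], [-0.001, -0.003, -1.0]]
contact_force: [-0.8, -0.6, -3.7]
opening: 0.297
gripper_force: 44.1
```

```bash
python3 mv.py 628.3 32.8 405 7 1 -0.6;  python3 - <<'E'
from h import *
from rig import arm
s=arm.camera("side");pickle.dump(s,open("pics/s4.pkl","wb"))
u=cv2.resize(s["frame"][100:230,240:330,::-1],(415,600),interpolation=2);cv2.imwrite("pics/g4.png",u)
o=arm.get_obs();p=o["eef_pos"];z=p[2]-180-78
print("expected tip,case,mouth px",proj(s,[[p[0],p[1],z],[p[0],p[1],z+78],[628.3,32.8,130]]))
b=blob(s,"blue",(260,100,320,175));print(b[1],b[2])
E
```

```text
pos [627.8  34.2 428.3] yaw 7.6 j [-0.34  0.6   0.41  1.56 -0.26  1.04  0.27] F [-0.81 -0.59 -3.69] open 0.297 t 18.05
[[np.float64(-0.0014), np.float64(0.0004), np.float64(0.0233), np.float64(-0.19), np.float64(0.04), np.float64(0.65), -0.6]]
expected tip,case,mouth px [[286.14421638 151.61642323]
 [288.39653525 122.17881733]
 [285.34783571 166.12038335]]
[294.57853403 125.15183246] [286 109  20  35 382]
```

View pics/g4.png

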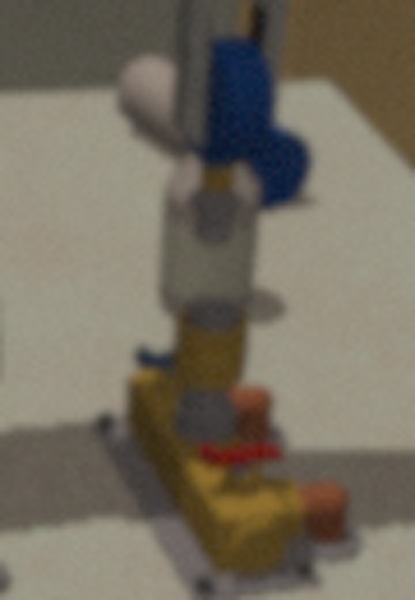

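The plug is at crop column 215 and the barrel at 214, so they line up across the view. I refine the along-view offset from the first images, using the now known yaw and height.

```bash
python3 - <<'E'
from h import *
s,t=[pickle.load(open(f"pics/{n}0.pkl","rb")) for n in("side","top")]
G=cyl(33,28)[:,[2,0,1]];K=cyl(14.5,15)
c,n=np.cos(.134),np.sin(.134);G=G@np.array([[c,-n,0],[n,c,0],[0,0,1]]).T
def hull_centroid(cam,P):
    m=cv2.moments(cv2.convexHull(proj(cam,P).astype(np.float32)));return np.array([m["m10"],m["m01"]])/m["m00"]
def fit(M,z,obs,x0):
    r=least_squares(lambda p:np.concatenate([hull_centroid(k,M+[p[0],p[1],z])-b for k,b in obs]),x0,diff_step=1e-4);return r.x.round(2),r.fun.round(2)
ks=blob(s,"red",(275,155,300,170))[1];kt=blob(t,"red",(210,130,232,155))[1]
gs=blob(s,"blue",(218,232,250,275))[1];gt=blob(t,"blue",(305,200,342,228))[1]
print("knob",fit(K,139,[(s,ks),(t,kt)],[629,33]),fit(K,139,[(t,kt)],[629,33]))
print("gauge",fit(G,93.3,[(s,gs),(t,gt)],[452,-246]),fit(G,93.3,[(t,gt)],[452,-246]))
E
```

```text
knob (array([628.77,  32.25]), array([-0.21,  0.34, -0.09, -0.23])) (array([628.17,  32.01]), array([-0., -0.]))
gauge (array([ 452.06, -245.49]), array([-0.32,  0.77, -0.61, -0.55])) (array([ 450.65, -247.13]), array([ 0., -0.]))
```

send_rows([
  [-0.0013,0.0006,0.01,-0.15,0,0,-0.6],
  [0,0,0.01,0,0,0,-0.6],
  [0,0,0.008,0,0,0,-0.6],
  [0,0,0.004,0,0,0,-0.6],
  [0,0,0,0,0,0,-0.6],
  [0,0,0,0,0,0,-0.6],
])

```text
time: 18.7
eef_pos: [629.3, 34.1, 397.3]
tool_rot: [[-0.134, 0.991, 0.002], [0.991, 0.134, 0.001], [0.0, 0.002, -1.0]]
contact_force: [0.2, -0.0, -2.6]
opening: 0.293
gripper_force: 44.1
```

send_rows([
  [-0.001,-0.001,0.003,0.1,-0.06,0,-0.6],
  [0,0,0,0,0,0,-0.6],
  [0,0,0,0,0,0,-0.6],
])

```text
time: 19.0
eef_pos: [628.3, 33.0, 394.4]
tool_rot: [[-0.134, 0.991, 0.0], [0.991, 0.134, -0.0], [-0.001, 0.0, -1.0]]
contact_force: [-0.7, -0.0, -2.1]
opening: 0.299
gripper_force: 44.1
```

Well placed. Down slowly to and past the mouth (TCP z about 387).

send_rows([
  [0,0,0.002,0,0,0,-0.6],
  [0,0,0.002,0,0,0,-0.6],
  [0,0,0.0015,0,0,0,-0.6],
  [0,0,0.0015,0,0,0,-0.6],
  [0,0,0.001,0,0,0,-0.6],
  [0,0,0,0,0,0,-0.6],
])

```text
time: 19.6
eef_pos: [628.3, 33.0, 386.1]
tool_rot: [[-0.134, 0.991, -0.0], [0.991, 0.134, -0.001], [-0.001, -0.0, -1.0]]
contact_force: [0.5, -0.1, -2.4]
opening: 0.299
gripper_force: 44.1
```

send_rows([
  [0,0,0.001,0,0,0,-0.6],
  [0,0,0.001,0,0,0,-0.6],
  [0,0,0,0,0,0,-0.6],
])

```text
time: 19.9
eef_pos: [628.5, 33.0, 384.4]
tool_rot: [[-0.134, 0.991, 0.001], [0.991, 0.134, -0.001], [-0.001, 0.001, -1.0]]
contact_force: [0.6, -1.5, -2.0]
opening: 0.298
gripper_force: 44.1
```

send_rows([
  [0,0,0.001,0,0,0,-0.6],
  [0,0,0.001,0,0,0,-0.6],
  [0,0,0,0,0,0,-0.6],
])

```text
time: 20.2
eef_pos: [628.6, 33.0, 382.3]
tool_rot: [[-0.134, 0.991, 0.001], [0.991, 0.134, -0.001], [-0.001, 0.001, -1.0]]
contact_force: [1.2, -0.6, -3.4]
opening: 0.3
gripper_force: 44.1
```

send_rows([
  [0,0,0.0015,0,0,0,-0.6],
  [0,0,0.0015,0,0,0,-0.6],
  [0,0,0.001,0,0,0,-0.6],
  [0,0,0,0,0,0,-0.6],
])

```text
time: 20.6
eef_pos: [628.6, 33.0, 378.2]
tool_rot: [[-0.134, 0.991, 0.001], [0.991, 0.134, -0.001], [-0.001, 0.001, -1.0]]
contact_force: [2.4, -0.2, -3.2]
opening: 0.297
gripper_force: 44.1
```

send_rows([
  [0,0,0.001,0,0,0,-0.6],
  [0,0,0.001,0,0,0,-0.6],
  [0,0,0.001,0,0,0,-0.6],
  [0,0,0,0,0,0,-0.6],
])

```text
time: 21.0
eef_pos: [628.6, 33.0, 375.4]
tool_rot: [[-0.134, 0.991, 0.001], [0.991, 0.134, -0.001], [-0.001, 0.001, -1.0]]
contact_force: [3.0, -1.3, -2.2]
opening: 0.301
gripper_force: 44.1
```

send_rows([
  [0,0.0003,0.001,0,0,0,-0.6],
  [0,0,0.001,0,0,0,-0.6],
  [0,0,0,0,0,0,-0.6],
])

```text
time: 21.3
eef_pos: [628.7, 32.8, 374.9]
tool_rot: [[-0.134, 0.991, 0.001], [0.991, 0.134, -0.0], [-0.0, 0.001, -1.0]]
contact_force: [0.7, -0.9, 8.5]
opening: 0.297
gripper_force: 44.2
```

send_rows([
  [0,0,0.001,0,0,0,-0.6],
  [0,0,0.001,0,0,0,-0.6],
  [0,0,0,0,0,0,-0.6],
])

```text
time: 21.6
eef_pos: [628.7, 32.8, 373.3]
tool_rot: [[-0.134, 0.991, 0.001], [0.991, 0.134, 0.0], [-0.0, 0.001, -1.0]]
contact_force: [-0.6, -0.3, 10.6]
opening: 0.302
gripper_force: 44.2
```

Valve face met as expected, with about 11 to 13 N net. Continuing.

send_rows([
  [0,0,0.001,0,0,0,-0.6],
  [0,0,0.001,0,0,0,-0.6],
  [0,0,0,0,0,0,-0.6],
])

```text
time: 21.9
eef_pos: [628.7, 32.7, 371.3]
tool_rot: [[-0.134, 0.991, 0.002], [0.991, 0.134, 0.0], [-0.0, 0.002, -1.0]]
contact_force: [0.2, -1.2, 10.6]
opening: 0.299
gripper_force: 44.2
```

send_rows([
  [0,0,0.001,0,0,0,-0.6],
  [0,0,0.001,0,0,0,-0.6],
  [0,0,0,0,0,0,-0.6],
])

```text
time: 22.2
eef_pos: [628.7, 32.8, 369.5]
tool_rot: [[-0.134, 0.991, 0.002], [0.991, 0.134, 0.0], [-0.0, 0.002, -1.0]]
contact_force: [-0.7, -1.3, 11.5]
opening: 0.298
gripper_force: 44.2
```

send_rows([
  [0,0,0.001,0,0,0,-0.6],
  [0,0,0.0005,0,0,0,-0.6],
  [0,0,0,0,0,0,-0.6],
])

```text
time: 22.5
eef_pos: [628.7, 32.8, 368.2]
tool_rot: [[-0.134, 0.991, 0.002], [0.991, 0.134, 0.0], [-0.0, 0.002, -1.0]]
contact_force: [-1.2, -1.1, 11.6]
opening: 0.3
gripper_force: 44.2
```

send_rows([
  [0,0,0.0005,0,0,0,-0.6],
  [0,0,0,0,0,0,-0.6],
])

```text
time: 22.7
eef_pos: [628.7, 32.7, 367.8]
tool_rot: [[-0.134, 0.991, 0.002], [0.991, 0.134, 0.0], [-0.0, 0.002, -1.0]]
contact_force: [0.0, -0.7, 13.1]
opening: 0.304
gripper_force: 44.2
```

```bash
python3 - <<'E'
from h import *
from rig import arm
s=arm.camera("side");o=pickle.load(open("pics/s4.pkl","rb"));h=[]
for c in (o,s): h.append(cv2.resize(c["frame"][100:230,240:330,::-1],(400,578),interpolation=2))
cv2.imwrite("pics/g5.png",np.hstack(h))
E
```

```text
(no output)
```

View pics/g5.png

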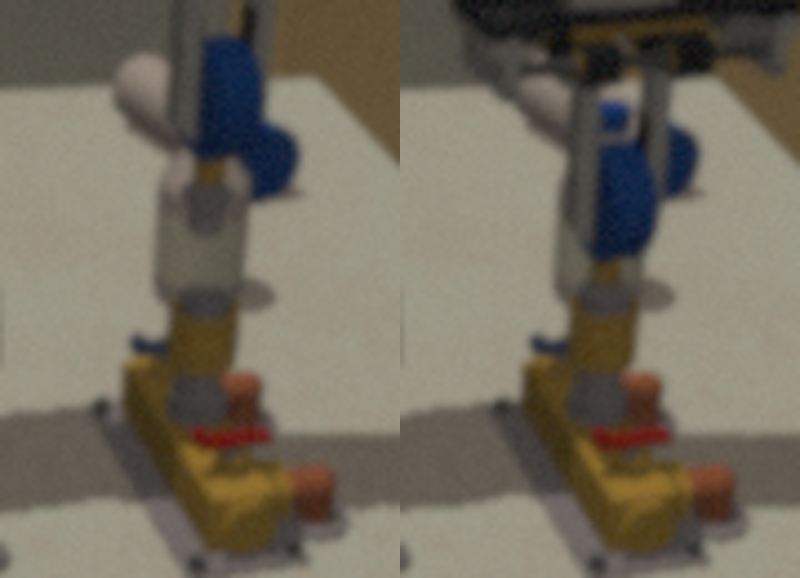

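The plug is in, with the flange just above the barrel. The sleeve is still back (rim at row 310 in both halves), so I go on in small steps.

send_rows([
  [0,0,0.0005,0,0,0,-0.6],
  [0,0,0,0,0,0,-0.6],
])

```text
time: 22.95
eef_pos: [628.7, 32.7, 367.3]
tool_rot: [[-0.134, 0.991, 0.002], [0.991, 0.134, 0.0], [0.0, 0.002, -1.0]]
contact_force: [-1.1, -0.3, 12.3]
opening: 0.3
gripper_force: 44.2
```

send_rows([
  [0,0,0.0005,0,0,0,-0.6],
  [0,0,0,0,0,0,-0.6],
])

```text
time: 23.15
eef_pos: [628.7, 32.7, 366.8]
tool_rot: [[-0.134, 0.991, 0.002], [0.991, 0.134, 0.0], [-0.0, 0.002, -1.0]]
contact_force: [-1.4, -0.6, 13.0]
opening: 0.299
gripper_force: 44.2
```

```bash
cat > sl.py <<'E'
from h import *
from rig import arm
o=pickle.load(open("pics/s4.pkl","rb"));s=arm.camera("side")
for c in(o,s):
    f=c["frame"].astype(int)[160:190,282:291].mean(1);print(" ".join(str(int(r-b)) for r,g,b in f))
E
python3 sl.py
```

```text
16 17 16 14 11 7 5 5 4 5 10 24 37 48 52 53 54 54 54 53 51 52 50 44 33 21 15 10 6 6
33 38 35 26 14 7 5 5 10 22 37 48 53 54 56 54 54 53 53 50 52 43 27 16 13 14 13 9 6 6
```

The brass band moved up by 2 px (about 5 mm), so the sleeve has sprung forward. I ease off gently as a tug check, then let go.

send_rows([
  [0,0,-0.001,0,0,0,-0.6],
  [0,0,-0.0005,0,0,0,-0.6],
  [0,0,0,0,0,0,-0.6],
])

```text
time: 23.5
eef_pos: [628.7, 32.9, 366.9]
tool_rot: [[-0.134, 0.991, 0.001], [0.991, 0.134, -0.0], [-0.0, 0.001, -1.0]]
contact_force: [0.3, -0.2, 7.2]
opening: 0.298
gripper_force: 44.2
```

send_rows([
  [0,0,-0.001,0,0,0,-0.6],
  [0,0,0,0,0,0,-0.6],
])

```text
time: 23.7
eef_pos: [628.8, 33.0, 367.1]
tool_rot: [[-0.134, 0.991, 0.001], [0.991, 0.134, -0.001], [-0.001, 0.001, -1.0]]
contact_force: [1.6, -1.2, 4.7]
opening: 0.299
gripper_force: 44.2
```

send_rows([
  [0,0,-0.001,0,0,0,-0.6],
  [0,0,0,0,0,0,-0.6],
])

```text
time: 23.9
eef_pos: [628.8, 33.0, 367.4]
tool_rot: [[-0.134, 0.991, 0.001], [0.991, 0.134, -0.001], [-0.001, 0.0, -1.0]]
contact_force: [2.9, -2.2, -1.9]
opening: 0.302
gripper_force: 44.1
```

Now at gauge-weight load and held by the coupler. Open slowly.

send_rows([
  [0,0.0002,0,0,0,0,-0.38],
  [0,0,0,0,0,0,-0.3],
  [0,0,0,0,0,0,-0.2],
  [0,0,0,0,0,0,0],
  [0,0,0,0,0,0,0.2],
  [0,0,-0.01,0,0,0,0.3],
  [0,0,-0.02,0,0,0,0.3],
  [0,0,-0.03,0,0,0,0.3],
  [0,0,-0.03,0,0,0,0.3],
  [0,0,-0.03,0,0,0,0.3],
  [0,0,-0.02,0,0,0,0.3],
  [0,0,0,0,0,0,0.3],
], grip_force=10)

```text
time: 25.1
eef_pos: [629.3, 32.7, 511.7]
tool_rot: [[-0.134, 0.991, 0.007], [0.991, 0.134, 0.0], [-0.001, 0.007, -1.0]]
contact_force: [0.1, -0.2, -0.3]
opening: 0.649
gripper_force: 0.0
```

```bash
python3 sl.py; python3 - <<'E'
from h import *
from rig import arm
s=arm.camera("side");t=arm.camera("top")
a=cv2.resize(s["frame"][90:230,160:330,::-1],(510,420),interpolation=2);b=cv2.resize(t["frame"][160:260,100:170,::-1],(280,420),interpolation=2)
cv2.imwrite("pics/g6.png",np.hstack([a,b]));print(arm.get_obs()["eef_pos"],arm.get_obs()["contact_force"])
E
```

```text
16 17 16 14 11 7 5 5 4 5 10 24 37 48 52 53 54 54 54 53 51 52 50 44 33 21 15 10 6 6
35 37 34 22 11 7 5 6 10 22 38 47 53 52 53 54 54 53 51 51 50 41 28 16 13 13 13 10 7 6
[628.4128725   33.30013663 506.97826798] [-0.4553649  -0.39999744 -0.45659877]
```

View pics/g6.png

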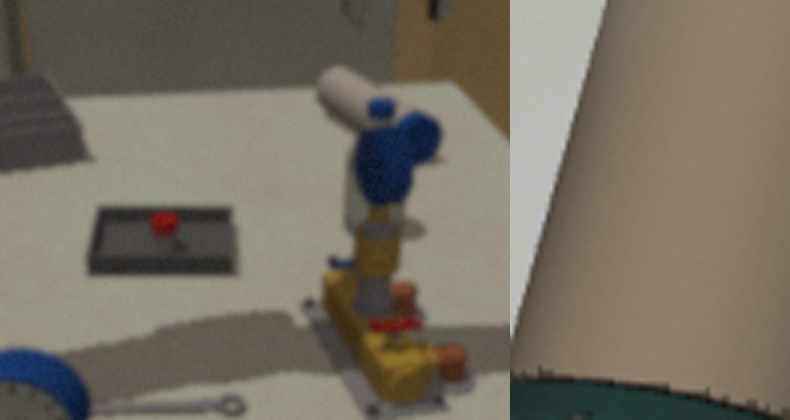

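The gauge stands upright in the coupler at (385,165) with the sleeve forward. The red plug is in the tray at (165,222), and the gripper is clear. I hand it in.

```bash
python3 -c "
from rig import arm
print(arm.job_done())"
```

```text
the job is handed in; nothing more can be done
None
```

The job is done and handed in at about 25 s: the red plug stands in the grey tray, the gauge is locked in the coupler with its sleeve forward, and the bottle, jar and wrench were left alone.

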